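# Roll a turned blank into the carving cradle and ratchet the tailstock on to it

### The job

Roll the round wooden blank along the cradle's runway, without lifting it, until it drops into the trough against the rear rail with its dowel peg pointing up. Then take the knob of the ratchet lever and advance the lever exactly four clicks (it cannot go back), so that the tailstock's pad presses on the blank's end. Finish while still holding the knob there; leave the things round the cradle alone.

Things in the scene. Friction and masses are not known exactly. Their poses are not given: they have to be found in the camera images.
- cradle: The carving cradle: brown board 245 x 355 x 18 mm fixed to the bench, with all mounted on it. Origin on the bench under the trough's middle; x = rolling direction, away from the robot, y along the trough towards the ratchet. All heights are in mm above the bench. Plywood runway: x -140 to -11.5, y -100 to 100, top at height 21. Rear rail beyond the trough: face at x 21, top at 48.
- headstock (a point): Middle of the headstock's face (cradle x 0, y -76, height 38) that the blank's end is pressed against: a dark wooden block, y -106 to -76, x -14 to 41, top at height 66. At the other end stands the tailstock guide, a steel block y 96 to 124, x -25 to 35, top at 60.
- pivot (a point): Top of the ratchet's upright pivot (cradle x 0, y 160, height 82). The toothed wheel (radius 50) and the lever's flat bar lie between heights 62 and 82; the pawl housing stands at x 67 to 103, y 145 to 175, top at 80.
- trough (a point): Where the blank's middle belongs: cradle x 0, y 0, height 38. The trough's floor is at height 18, 3 mm lower than the runway, and lies between the runway's edge (x -11.5) and the rear rail; the blank drops in and stays as it lies.
- blank: Round wooden blank, 40 mm thick, 140 long, 130 to 210 g, on the runway (axis at height 41). Origin mid-axis; its y axis runs along it. A 10 mm dowel peg sticks out 25 mm from mid-length, at first back towards the robot and 20 degrees below level, its end on the runway. The blank starts 31 to 41 mm short of the trough's centre: rolled there without slip, its peg ends up within about 20 degrees of upright.
- peg_tip (a point): Centre of the free end of the dowel peg, 45 mm from the blank's axis. With the peg straight up in the trough it is at height 83 mm.
- lever (a joint): Lever angle, rad. 0: it points along cradle -x; grows clockwise from above (knob swings to cradle +y). Starts at 0 to 0.06, before the first tooth. A spring pawl climbs each tooth (push at the knob up to some 10 N), clears the tips at 0.3, 0.5, 0.7, 0.9, 1.1 (clicks 1 to 5) and snaps in over the next 0.07, driving the lever on by itself (push below zero). It bars the way back over a tooth. The lever stays where left.
- knob: Upright round knob of dark wood at the lever's end, 22 mm in diameter, 50 mm high, spinning freely on its own axis, 120 mm from the ratchet pivot. Origin at the middle of its foot, at height 79 (it spans 79 to 129); right below it is the lever's flat bar, 20 mm wide, its top at height 79.
- pad: Rubber pad of the tailstock, 26 mm across, on the blank's axis; origin at the middle of the face that meets the blank's end (cradle y about 76 at first). The lever drives it 18 mm per rad towards the headstock, through a spring of 0.8 N per mm. The blank has 12 mm of play lengthwise, used up at about 0.67 rad.
- mallet: A carver's mallet of brown wood standing on its head, 88 mm across, 230 mm high, to the robot's right. Origin under its middle. To be left alone.
- tub: A white plastic bowl, 110 mm across, 60 mm high, to the left, far side. Origin under its middle. To be left alone.
- offcut: A plain wooden offcut 100 x 45 x 30 mm, to the right, far side. Origin under its middle. To be left alone.
There are look-alikes about, which are no part of the job. Leave any blue or orange look-alike of the blank alone.

How it is judged (in metres and radians):
On the way, in this order (a step that is already met when the one before it is completed fails the run):
1. the blank lies in the trough with its peg up (x of blank in the frame of cradle between -0.005 and 0.005 m and height (world z) of blank below 0.0405 m and height (world z) of peg_tip above 0.0745 m), for 0.3 s.
2. the lever has passed its fourth click, the blank still in place (all of step 1 and value of joint lever above 0.92 rad), for 0.1 s.
At the end, for the whole second after the job is handed in: Blank in the trough (within 5 mm), peg within 35 degrees of upright; lever at rest past its fourth click, short of the fifth (0.92 to 1.10 rad); pad pressing the blank with over 1 N; fingers holding the knob with over 2 N (all of step 2 and value of joint lever below 1.1 rad and velocity of joint lever between -0.05 and 0.05 rad/s and contact force between the fingers and knob above 2 N and contact force between pad and blank above 1 N); the arm keeps its last pose, push and grip.
It fails at once if the blank is lifted instead of rolled (its axis more than 15 mm above the runway height) (height (world z) of blank above 0.056 m).
It fails at once if the lever is taken past the fifth click (value of joint lever above 1.12 rad).
It fails at once if a bystander is disturbed (distance of any of mallet, tub, offcut from where it was at the start of the episode above 0.02 m).
It also fails if it takes over 56 s, if anything falls off the work surface, if the arm or the gripper's body presses on something with over 40 N, if the wrist force passes 120 N, or if a joint passes its speed limit or range.

### The arm

A 6-joint arm with a two-finger parallel gripper is mounted at the origin on the work surface. World frame = base frame: x ahead of the robot, y to its left, z up, the work surface at z = 0. Lengths are in mm, angles in rad, forces in N, time in s.
With the tool pointing down it reaches from about 275 to 725 mm from the base axis. Payload 15.9 kg.
Tool frame: the origin (TCP) lies at the very end of the fingers, on their centre line; the grasp point (between the pads) lies 19 mm behind it; z points along the fingers, x is the direction in which the jaws open and shut, and the axes are right-handed (so a half turn about z gives the same grasp; the last joint's range is limited). The gripper opens to 85 mm and grips with 20 to 120 N. Pads are 22 mm wide; open, the fingers measure 114 mm over their backs; the gripper's body (76 mm by 85 mm) begins 54 mm behind the grasp point. The pads swing forward as they close: fully open they stand 13 mm farther back than shut.
Start: joints at [1.23, 0.213, -0.034, 1.323, 0, 1.571], TCP at [167.114, 471.231, 196.506] pointing down, gripper open.
Joint ranges: [-2.98, 2.98], [-0.74, 1.72], [-1.14, 1.35], [-2.1, 2.04], [-1.57, 1.44], [-3.14, 3.14]. Speed limits (rad/s): [1.89, 1.89, 2.39, 2.57, 3.14, 3.14].

### API

Orientations are given as a unit quaternion [x, y, z, w].
In Python, from workcell import telemetry, viewer, order gives the robot as it stands.
- The arm moves only by the tool servo_tool, never from a script. Its arguments are lists of equal length, an entry for each row: "fingers": the closure in counts, from 0 (fully open) to 255 (shut); "slide": the shift along the tool's x, y, z scaled (see below), a list of three; "dr": the turn, a rotation vector about the tool's x, y, z scaled (see below), a list of three. In form: {"fingers": [fingers, ...], "slide": [[tx, ty, tz], ...], "dr": [[ax, ay, az], ...]}. A call has 1 to 10 rows; each row is the pose to reach, as a shift and turn from the pose commanded when the call began, along the tool's axes at that moment; what a row does not reach only later rows make up. The controller multiplies each number of a shift by 300 mm and each number of a turn by pi/4 rad. A row lasts 1/12 s, in which the tool goes at most 41.7 mm and 7.16 degrees, less where a joint would pass 70% of its speed; a pose out of reach is approached as far as the arm can. A call with a number of a shift or a turn outside -1 to 1 is refused whole. A call with a gripper value outside its range is refused whole. The fingers move at their own pace and stop on an object; the grip force is fixed at half the most. Time passes only in rows, so rows that repeat a pose let the fingers close. It gives the time, the measured TCP pose, the force and the opening at its end, in the units of the state.
- telemetry.state(): the state, without advancing time (a new reading comes with each control period).
- viewer.snapshot(name): name is "side" or "top" or "wrist"; returns a dict with "color" (480x640x3 uint8, red, green, blue), "z_map" (480x640 float32, mm along the optical axis (not along the pixel's ray), 0 where there is no reading), "K" (3x3 intrinsics, pixels), "cam_to_world" (4x4, takes a point from camera to world coordinates). Camera axes: x right, y up, looking along -z (the intrinsics and any distortion apply to the point x, -y, -z); pixel columns grow to the right and rows downward; lengths in mm; the calibration is good to about 2 mm. A picture is of the moment at which its call begins.
- order.close_job(): hands the job in, once; it reports no verdict.
The state is a dict: "clock": time; "q": joint angles; "joint_vel": joint speeds; "joint_torque": joint torques, N m; "tool_pos": TCP position; "tool_rot": TCP orientation; "force": force on the tool from outside, world axes, zero at the start; "torque": the same for the moment, N m; "grip_width": finger opening in mm.
Only numpy, scipy, OpenCV 4.12 (cv2) and the standard library are available. Lean on these libraries where they do the work, as an engineer would, in place of code of your own. Each camera call takes 0.05 s, during which the arm holds its last target.

## Working session

There is one attempt and no reset: what is moved stays moved. The work goes in short steps, Python scripts to look and compute and a tool call to move; the robot and the scene stay as the last step left them, time stands still between calls to the robot, and variables do not carry over. Pictures are saved under pics/ and viewed, and the job is handed in when it is done.

Besides the shell and the picture viewer there is one more tool, called after "Emit:" as name(argument=value, ...) on one line, values as JSON. servo_tool: Moves the arm, as the interface text tells. Shifts and turns lie within -1 to 1; 1 stands for 300 mm of shift or pi/4 rad of turn. Its arguments: {"type":"object","properties":{"fingers":{"type":"array"},"slide":{"type":"array"},"dr":{"type":"array"}},"required":["fingers","slide","dr"]}

```bash
ls; mkdir -p pics
cat > h.py <<'E'
import numpy as np, cv2, json
from workcell import telemetry, viewer, order
def snap(n,f):
    s=viewer.snapshot(n); cv2.imwrite(f'pics/{f}.png',s['color'][:,:,::-1]); np.savez(f'pics/{f}.npz',**s); return s
def ray(s,u,v):
    K=s['K'];T=s['cam_to_world']; d=np.array([(u-K[0,2])/K[0,0],-(v-K[1,2])/K[1,1],-1.]); return T[:3,3],T[:3,:3]@d
def onplane(s,u,v,z):
    o,d=ray(s,u,v); return o+d*(z-o[2])/d[2]
def depthpt(s,u,v):
    o,d=ray(s,u,v); return o+d*s['z_map'][int(v),int(u)]
E
python3 - <<'E'
from h import *
print(telemetry.state())
for n in ['top','side','wrist']:
    s=snap(n,n+'0'); print(n,s['K'].tolist(),s['cam_to_world'].round(3).tolist(),[k for k in s])
E
```

```text
pics
{'clock': 0.0, 'q': array([ 1.23000749e+00,  2.13348378e-01, -3.50984757e-02,  1.32347030e+00,
        1.13957278e-05,  1.57074727e+00]), 'joint_vel': array([-0.00010277,  0.00014251,  0.00198592,  0.00116877, -0.00197987,
       -0.00016822]), 'joint_torque': array([-5.65836581e-04, -6.86155057e+01,  4.87116051e+01,  1.74697529e-02,
        4.28302769e-06, -7.06831798e-06]), 'tool_pos': array([166.98251868, 470.88307856, 196.00443305]), 'tool_rot': array([ 8.16757006e-01,  5.76981524e-01, -4.61025658e-04,  3.18672420e-04]), 'force': array([ 0.34164616,  0.09886333, -0.04549518]), 'torque': array([ 0.01669662, -0.01485085,  0.00732394]), 'grip_width': 85.67852771413351}
top [[457.3144451728826, 0.0, 315.1471604363254], [0.0, 457.3144451728826, 236.63525043147888], [0.0, 0.0, 1.0]] [[0.016, 0.987, -0.158, 334.289], [-1.0, 0.016, -0.002, -2.66], [0.001, 0.158, 0.987, 1361.248], [0.0, 0.0, 0.0, 1.0]] ['color', 'z_map', 'K', 'cam_to_world']
side [[437.0796385384258, 0.0, 315.8277777166613], [0.0, 437.0796385384258, 242.20750281689854], [0.0, 0.0, 1.0]] [[0.948, 0.16, -0.274, 183.956], [-0.317, 0.518, -0.794, -943.692], [0.015, 0.84, 0.542, 731.578], [0.0, 0.0, 0.0, 1.0]] ['color', 'z_map', 'K', 'cam_to_world']
wrist [[425.3867866551514, 0.0, 324.02281373779084], [0.0, 425.3867866551514, 240.10253088466504], [0.0, 0.0, 1.0]] [[0.334, -0.905, -0.264, 101.243], [0.943, 0.321, 0.094, 496.242], [-0.0, -0.28, 0.96, 374.534], [0.0, 0.0, 0.0, 1.0]] ['color', 'z_map', 'K', 'cam_to_world']
```

View pics/top0.png

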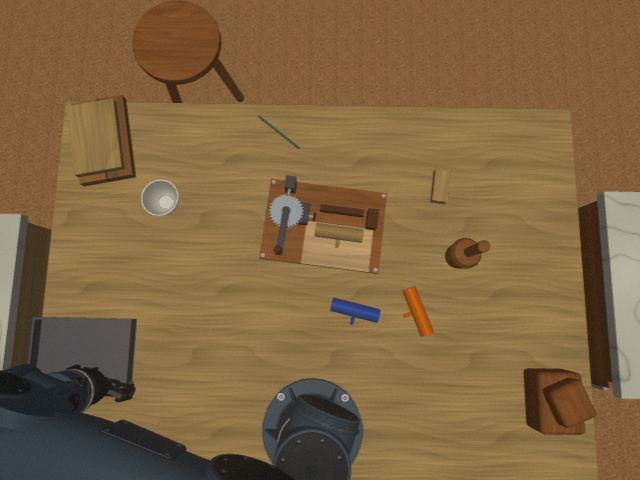

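View pics/side0.png

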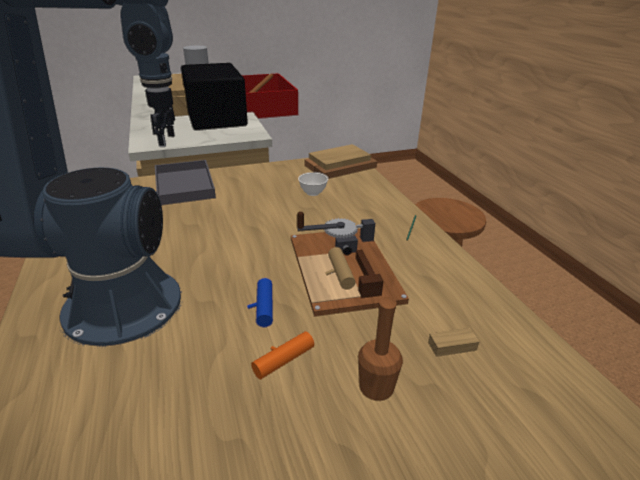

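View pics/wrist0.png

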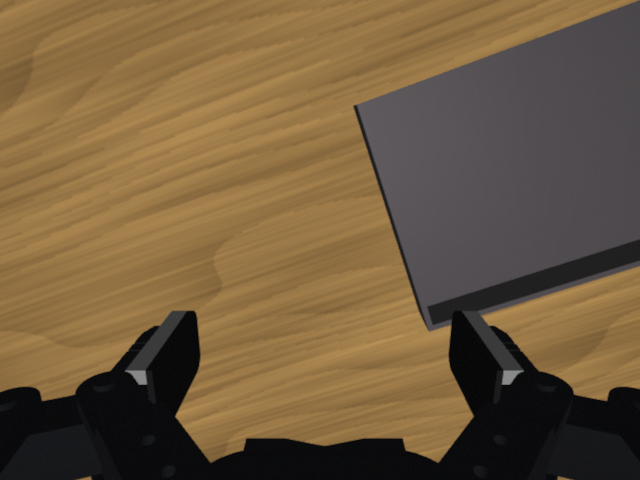

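Three round blanks: brown at top (340,232), blue (355,311), orange (418,311). The plain wooden one on the cradle's runway is the one meant; I'll confirm it in an enlarged crop.

Run:
```python
from h import *
im=cv2.imread('pics/top0.png'); c=im[165:285,245:405]; cv2.imwrite('pics/c0.png',cv2.resize(c,None,fx=5,fy=5,interpolation=cv2.INTER_CUBIC))
im=cv2.imread('pics/side0.png'); c=im[200:320,280:420]; cv2.imwrite('pics/c1.png',cv2.resize(c,None,fx=5,fy=5,interpolation=cv2.INTER_CUBIC))
```

```text
(no output)
```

View pics/c0.png

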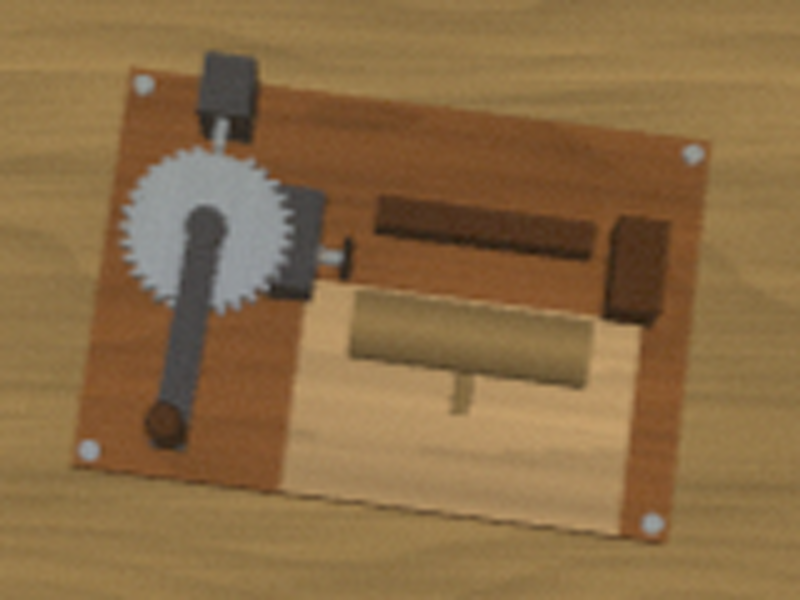

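View pics/c1.png

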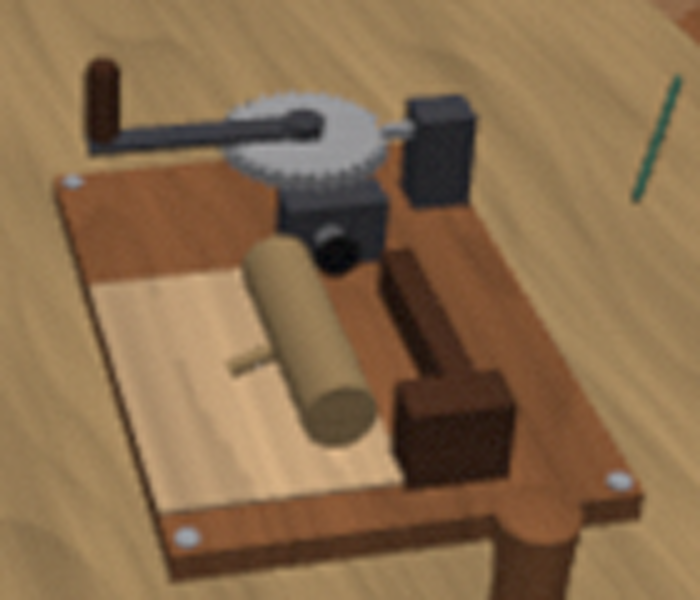

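The crop confirms it: the wooden blank is at crop (470,338), its peg at (460,395) pointing at the robot, and it lies on the light runway. Next I fit the cradle pose.

Run:
```python
from h import *
from scipy.optimize import least_squares
s=dict(np.load('pics/top0.npz'))
f=lambda c:(245+(c[0]-2)/5,165+(c[1]-2)/5)
C=[((-140,100,21),(283,490)),((-11.5,100,21),(305,282)),((-11.5,-100,21),(640,324)),((-140,-100,21),(620,534)),((0,160,82),(205,222)),
]
P=np.array([onplane(s,*f(u),m[2])[:2] for m,u in C]); M=np.array([m[:2] for m,_ in C],float)
def fit(P,M):
    mp,mm=P.mean(0),M.mean(0);H=(M-mm).T@(P-mp);a=np.arctan2(H[0,1]-H[1,0],H[0,0]+H[1,1]);R=np.array([[np.cos(a),-np.sin(a)],[np.sin(a),np.cos(a)]]);return a,R,mp-R@mm
a,R,t=fit(P,M);print(a,t,(P-(M@R.T+t)).round(1).tolist())
inv=lambda p:R.T@(p-t)
for n,u,z in [('knobtop',(165,420),129),('pegend',(460,412),24),('blankL',(350,325),48),('blankR',(588,352),48),('rearedgeL',(360,290),50),('frontL',(350,357),41),('frontR',(583,387),41),('scrFL',(89,451),18),('scrFR',(652,524),18),('scrRR',(693,154),18),('scrRL',(143,84),18),('mallet',(0,0),0)]:
    p=onplane(s,*f(u),z)[:2];print(n,p.round(1),inv(p).round(1))
for n,uv,z in [('mal',(464,254),60),('tub',(160,198),30),('off',(440,186),30)]: print(n,onplane(s,*uv,z).round(0))
```

```text
-0.11137295281625365 [597.59811772 -73.55690424] [[1.0, -1.8], [-1.9, 2.0], [-1.8, 0.9], [0.6, -1.2], [2.1, 0.1]]
knobtop [496.7 101.1] [-119.7  162.4]
pegend [518.2 -64. ] [-80.    0.7]
blankL [565.    1.7] [-40.7  71.2]
blankR [ 551.4 -137. ] [-38.9 -68.2]
rearedgeL [585.5  -3.8] [-19.8  68. ]
frontL [547.3   1.4] [-58.4  68.9]
frontR [ 531.8 -134.8] [-58.6 -68.2]
scrFL [492.2 154.8] [-130.2  215.3]
scrFR [ 454.4 -177.8] [-130.7 -119.5]
scrRR [ 678.5 -203.5] [  94.8 -120.1]
scrRL [716.6 129.8] [ 95.7 215.4]
mallet [773.9 221.7] [142.4 313. ]
mal [ 499. -427.   60.]
tub [656. 465.  30.]
off [ 707. -372.   30.]
```

Emit:
servo_tool(fingers=[0, 0, 0, 0, 0, 0, 0, 0, 0], slide=[[-0.66, 0.8, -0.05], [-0.66, 0.8, -0.05], [-0.66, 0.8, -0.05], [-0.66, 0.8, -0.05], [-0.66, 0.8, -0.05], [-0.66, 0.8, -0.05], [-0.66, 0.8, -0.05], [-0.66, 0.8, -0.05], [-0.66, 0.8, -0.05]], dr=[[0, 0, -0.29], [0, 0, -0.29], [0, 0, -0.29], [0, 0, -0.29], [0, 0, -0.29], [0, 0, -0.29], [0, 0, -0.29], [0, 0, -0.29], [0, 0, -0.29]])

```text
clock: 0.9
tool_pos: [328.7, 201.3, 211.8]
tool_rot: [0.747, 0.664, 0.0, 0.0]
force: [-0.8, 0.5, 0.1]
grip_width: 85.6
```

Emit:
servo_tool(fingers=[0, 0, 0, 0, 0, 0, 0, 0, 0, 0], slide=[[-0.81, 0.63, -0.05], [-0.81, 0.63, -0.05], [-0.81, 0.63, -0.05], [-0.81, 0.63, -0.05], [-0.81, 0.63, -0.05], [-0.81, 0.63, -0.05], [-0.81, 0.63, -0.05], [-0.81, 0.63, -0.05], [-0.81, 0.63, -0.05], [-0.81, 0.63, -0.05]], dr=[[0, 0, 0], [0, 0, 0], [0, 0, 0], [0, 0, 0], [0, 0, 0], [0, 0, 0], [0, 0, 0], [0, 0, 0], [0, 0, 0], [0, 0, 0]])

```text
clock: 1.73
tool_pos: [487.5, -58.5, 225.9]
tool_rot: [0.746, 0.666, -0.0, -0.001]
force: [-0.9, 0.0, 0.3]
grip_width: 85.5
```

Run:
```python
from h import *
s=snap('wrist','w1'); st=telemetry.state();print(st['tool_pos'],st['tool_rot'],s['cam_to_world'].round(3).tolist())
```

```text
[487.22928776 -57.77658636 226.14394729] [ 7.46002196e-01  6.65943303e-01 -1.96686625e-04 -4.49685588e-04] [[0.114, -0.954, -0.277, 418.302], [0.993, 0.11, 0.031, -49.118], [0.001, -0.279, 0.96, 404.471], [0.0, 0.0, 0.0, 1.0]]
```

View pics/w1.png

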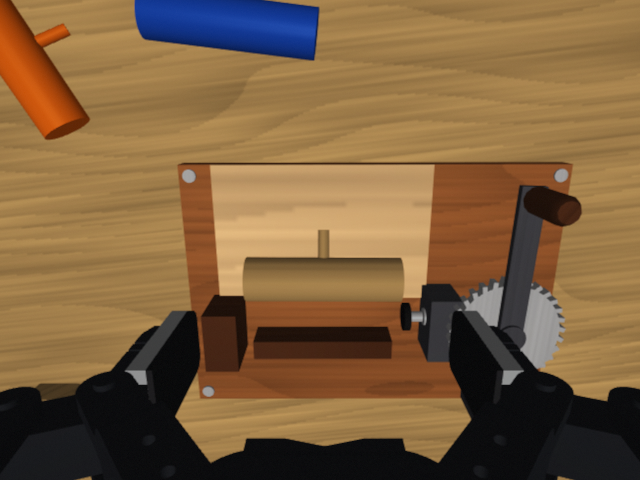

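The wrist view shows the cradle squarely: blank centred at about (324,279), peg tip at (323,231), knob top at (569,210), screws at (188,176), (561,175) and (208,392).

```bash
cat >> h.py <<'E'
def fit(P,M):
    P=np.array(P);M=np.array(M,float);mp,mm=P.mean(0),M.mean(0);H=(M-mm).T@(P-mp);a=np.arctan2(H[0,1]-H[1,0],H[0,0]+H[1,1]);R=np.array([[np.cos(a),-np.sin(a)],[np.sin(a),np.cos(a)]]);return a,R,mp-R@mm
E
python3 - <<'E'
from h import *
im=cv2.imread('pics/w1.png');cv2.imwrite('pics/c2.png',cv2.resize(im[150:410,170:590],None,fx=1.9,fy=1.9,interpolation=cv2.INTER_CUBIC))
for n in ['wrist','top']:
    if n=='wrist':
        s=dict(np.load('pics/w1.npz'));px=[(188,176),(561,175),(208,392)];M=[(-130,-120),(-130,215),(95,-120)]
    else:
        s=dict(np.load('pics/top0.npz'));g=lambda c:(245+(c[0]-2)/5,165+(c[1]-2)/5)
        px=[g((89,451)),g((652,524)),g((693,154)),g((143,84))];M=[(-130,215),(-130,-120),(95,-120),(95,215)]
    P=[onplane(s,*p,18)[:2] for p in px]
    a,R,t=fit(P,M);print(n,a,t,(np.array(P)-(np.array(M)@R.T+t)).round(1).tolist())
    if n=='wrist':
        for q,uv,z in [('blank front',(324,257),41),('bl rear',(324,301),48),('L',(244,280),55),('Rr',(404,280),55),('peg',(323,230),24),('pivot',(512,338),82),('knobtop',(570,210),129),('padface',(401,317),38),('railtop front',(322,328),48),('headface',(246,300),66)]:
            p=onplane(s,*uv,z)[:2];print(q,p.round(1),(R.T@(p-t)).round(1))
        print('depth knob',depthpt(s,571,212),'blank',depthpt(s,324,275))
E
```

```text
wrist -0.11115573742437146 [599.16404993 -71.27214455] [[-1.0, -0.9], [-0.4, 2.0], [1.4, -1.1]]
blank front [539.  -62.6] [-60.8   1.9]
bl rear [578.6 -67.2] [-20.9   1.8]
L [ 547.4 -134.4] [-44.4 -68.5]
Rr [563.5   5.4] [-43.9  72.2]
peg [518.4 -61.2] [-81.4   1.1]
pivot [615.3  88.7] [ -1.7 160.8]
knobtop [495.8 106. ] [-122.3  164.7]
padface [607.8   2.9] [ 0.3 74.7]
railtop front [605.4 -72.1] [ 6.3 -0.1]
headface [ 561.8 -133.1] [-30.3 -65.6]
depth knob [496.78426474 105.7076738  130.75292972] blank [549.36762894 -63.81861836  58.8284529 ]
top -0.1131726658345303 [597.44186781 -73.31895202] [[-0.4, -0.2], [-0.3, 0.1], [0.2, -0.2], [0.5, 0.2]]
```

View pics/c2.png

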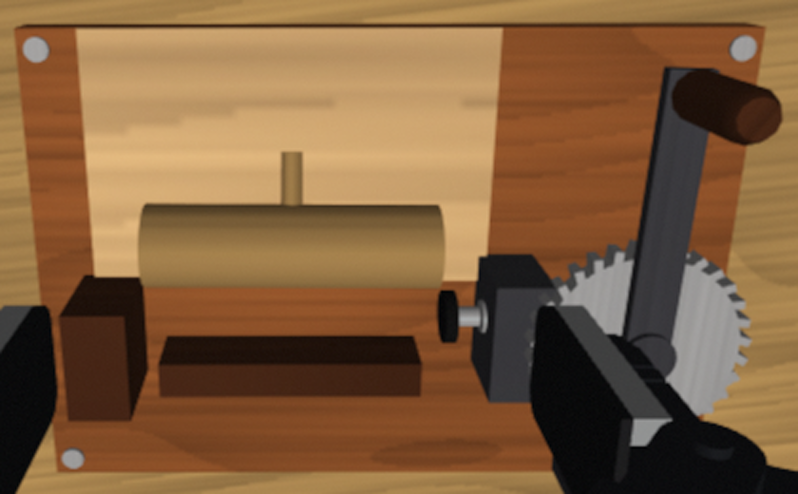

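Emit:
servo_tool(fingers=[0, 0, 0, 0, 0, 0, 0, 0], slide=[[0, 0, 0.14], [0, 0, 0.28], [0, 0, 0.4], [0, 0, 0.5], [0, 0, 0.58], [0, 0, 0.64], [0, 0, 0.67], [0, 0, 0.67]], dr=[[0, 0, 0], [0, 0, 0], [0, 0, 0], [0, 0, 0], [0, 0, 0], [0, 0, 0], [0, 0, 0], [0, 0, 0]])

```text
clock: 2.45
tool_pos: [486.0, -57.1, 24.2]
tool_rot: [0.745, 0.667, -0.001, -0.001]
force: [-0.4, 0.9, 0.0]
grip_width: 85.2
```

Run:
```python
from h import *
s=snap('wrist','w2'); s=snap('side','s2');print(telemetry.state()['force'])
im=s['color'][180:330,250:420,::-1];cv2.imwrite('pics/s2c.png',cv2.resize(im,None,fx=4,fy=4,interpolation=cv2.INTER_CUBIC))
```

```text
[1.18806416 0.14629912 0.6510526 ]
```

View pics/w2.png

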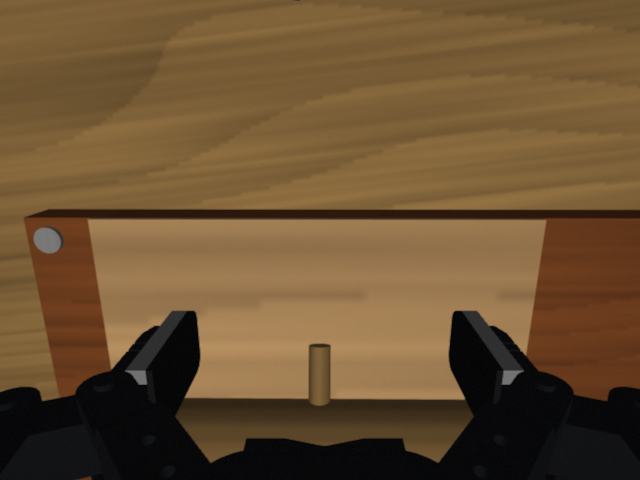

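View pics/s2c.png

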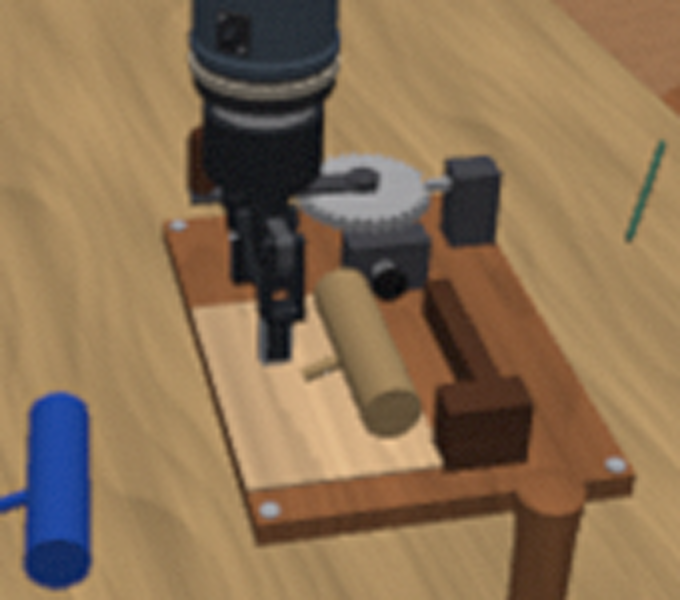

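Emit:
servo_tool(fingers=[0, 0, 0, 0, 0, 0, 0, 0, 0, 0], slide=[[0, 0.04, 0.01], [0, 0.08, 0.01], [0, 0.1, 0.01], [0, 0.11, 0.01], [0, 0.12, 0.01], [0, 0.13, 0.01], [0, 0.14, 0.01], [0, 0.15, 0.01], [0, 0.16, 0.01], [0, 0.17, 0.01]], dr=[[0, 0, 0], [0, 0, 0], [0, 0, 0], [0, 0, 0], [0, 0, 0], [0, 0, 0], [0, 0, 0], [0, 0, 0], [0, 0, 0], [0, 0, 0]])

```text
clock: 3.38
tool_pos: [538.4, -64.2, 22.6]
tool_rot: [0.746, 0.666, -0.0, -0.0]
force: [0.3, 0.4, 0.4]
grip_width: 85.3
```

Run:
```python
from h import *
s=snap('side','s3');print(telemetry.state()['force'],telemetry.state()['tool_pos'])
im=s['color'][180:330,250:420,::-1];cv2.imwrite('pics/s3c.png',cv2.resize(im,None,fx=4,fy=4,interpolation=cv2.INTER_CUBIC))
```

```text
[ 0.08620688 -0.19407583  0.03553668] [538.8915649  -64.22076514  22.5496962 ]
```

View pics/s3c.png

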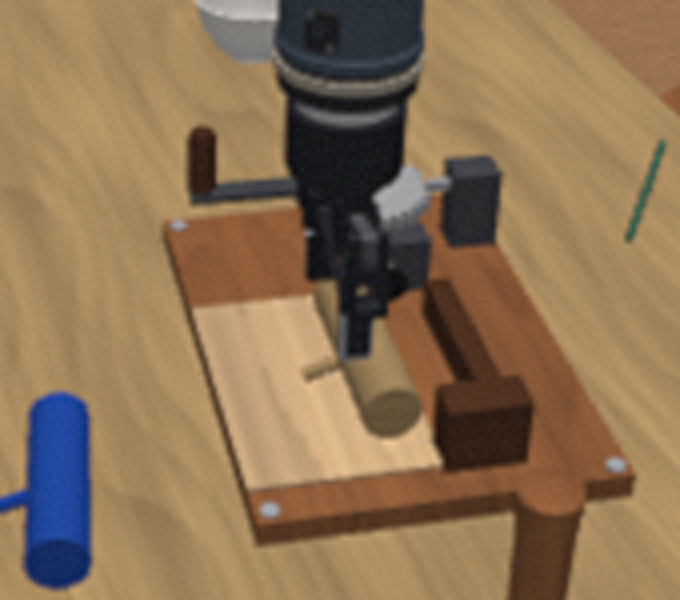

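```bash
cat >> h.py <<'E'
A=-0.112;T0=np.array([598,-72.5]);RR=np.array([[np.cos(A),-np.sin(A)],[np.sin(A),np.cos(A)]])
def proj(s,p):
    T=s['cam_to_world'];c=T[:3,:3].T@(np.array(p)-T[:3,3]);K=s['K'];return np.array([K[0,2]+K[0,0]*c[0]/-c[2],K[1,2]-K[1,1]*c[1]/-c[2]])
def c2w(x,y,z): return np.r_[RR@np.array([x,y])+T0,z]
def w2c(p): return RR.T@(np.array(p)[:2]-T0)
E
python3 - <<'E'
from h import *
s=dict(np.load('pics/s3.npz'));st=telemetry.state();x,y=w2c(st['tool_pos']);print(x,y)
for z in [22,35,50]:
  for dx in [-11,11]: print(z,dx,(proj(s,c2w(x+dx,y-43,z))-[250,180])*4)
print('blank end',(proj(s,c2w(-40,-69,41))-[250,180])*4,'pegtip',(proj(s,c2w(-82,1.5,26))-[250,180])*4)
m=s['z_map']
for u,v in [(355,350),(350,330),(345,370)]:
  uu,vv=250+u/4,180+v/4; p=depthpt(s,uu,vv);print(u,v,p,w2c(p))
im=s['color'][250:290,310:360,::-1];cv2.imwrite('pics/s3d.png',cv2.resize(im,None,fx=14,fy=14,interpolation=cv2.INTER_NEAREST))
E
```

```text
-59.66343126093971 1.6210488640160847
22 -11 [332.35210817 413.42809863]
22 11 [364.88669423 409.46088369]
35 -11 [333.08240702 397.64368142]
35 11 [365.81549076 393.70792206]
50 -11 [333.93639829 379.18582057]
50 11 [366.90154823 375.2877181 ]
blank end [390.51304098 410.65272955] pegtip [300.76442455 371.77756383]
355 350 [ 531.12310334 -119.11288989   80.89381753] [-61.24814717 -53.79540203]
350 330 [ 526.72969355 -119.79585255   97.77116276] [-65.53769828 -54.96511943]
345 370 [537.53223477 -88.8115427   42.10018385] [-58.26583193 -22.96758338]
```

View pics/s3d.png

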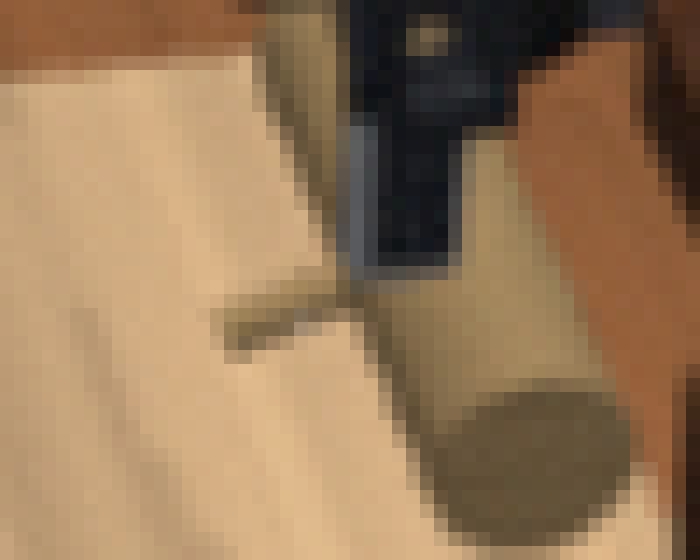

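Run:
```python
from h import *
s=dict(np.load('pics/s3.npz'))
for v in range(258,276):
  print(v,[tuple(np.r_[w2c(p),p[2]].round(0).astype(int)) for u in (336,340,342) for p in [depthpt(s,u+.0,v)]])
st=telemetry.state();print(st['q'],st['tool_pos'])
```

```text
258 [(np.int64(-74), np.int64(-69), np.int64(122)), (np.int64(-66), np.int64(-75), np.int64(125)), (np.int64(-60), np.int64(-73), np.int64(123))]
259 [(np.int64(-73), np.int64(-67), np.int64(118)), (np.int64(-65), np.int64(-72), np.int64(120)), (np.int64(-60), np.int64(-73), np.int64(120))]
260 [(np.int64(-68), np.int64(-49), np.int64(102)), (np.int64(-64), np.int64(-71), np.int64(116)), (np.int64(-54), np.int64(-54), np.int64(103))]
261 [(np.int64(-68), np.int64(-48), np.int64(98)), (np.int64(-58), np.int64(-50), np.int64(98)), (np.int64(-54), np.int64(-54), np.int64(100))]
262 [(np.int64(-67), np.int64(-48), np.int64(95)), (np.int64(-59), np.int64(-55), np.int64(98)), (np.int64(-53), np.int64(-53), np.int64(96))]
263 [(np.int64(-68), np.int64(-51), np.int64(93)), (np.int64(-59), np.int64(-55), np.int64(96)), (np.int64(-54), np.int64(-55), np.int64(95))]
264 [(np.int64(-67), np.int64(-49), np.int64(89)), (np.int64(-59), np.int64(-57), np.int64(94)), (np.int64(-51), np.int64(-47), np.int64(85))]
265 [(np.int64(-68), np.int64(-50), np.int64(87)), (np.int64(-59), np.int64(-56), np.int6
[... 926 characters left out ...]
t64(-59), np.int64(-22), np.int64(43)), (np.int64(-53), np.int64(-38), np.int64(54)), (np.int64(-49), np.int64(-44), np.int64(58))]
273 [(np.int64(-60), np.int64(-28), np.int64(45)), (np.int64(-54), np.int64(-43), np.int64(55)), (np.int64(-50), np.int64(-47), np.int64(57))]
274 [(np.int64(-61), np.int64(-31), np.int64(44)), (np.int64(-54), np.int64(-45), np.int64(53)), (np.int64(-50), np.int64(-48), np.int64(55))]
275 [(np.int64(-61), np.int64(-30), np.int64(39)), (np.int64(-55), np.int64(-48), np.int64(52)), (np.int64(-51), np.int64(-52), np.int64(55))]
[-1.18614549e-01  3.94238058e-01 -2.40219605e-01  9.36028084e-01
  3.07550456e-06 -5.56012520e-03] [538.8915649  -64.22076514  22.5496962 ]
```

Run:
```python
from h import *
s=snap('wrist','w3');st=telemetry.state();print(st['tool_pos'],s['cam_to_world'][:3,3], st['grip_width'])
for v in (312,318,330,345,360,375):
  print(v,[(u,np.r_[w2c(p),p[2]].round(0).tolist()) for u in (140,160,175,185,192) for p in [depthpt(s,u,v)]])
```

```text
[538.57828008 -64.18112162  22.48186733] [469.37090857 -54.85868886 200.97372421] 85.26761930599976
312 [(140, [-43.0, -81.0, 22.0]), (160, [-57.0, -60.0, 51.0]), (175, [-70.0, -44.0, 77.0]), (185, [-70.0, -41.0, 77.0]), (192, [-69.0, -39.0, 76.0])]
318 [(140, [-56.0, -67.0, 53.0]), (160, [-56.0, -59.0, 53.0]), (175, [-70.0, -43.0, 81.0]), (185, [-69.0, -40.0, 81.0]), (192, [-67.0, -39.0, 76.0])]
330 [(140, [-53.0, -66.0, 57.0]), (160, [-70.0, -45.0, 89.0]), (175, [-69.0, -41.0, 88.0]), (185, [-67.0, -39.0, 84.0]), (192, [-64.0, -39.0, 78.0])]
345 [(140, [-66.0, -51.0, 90.0]), (160, [-69.0, -42.0, 97.0]), (175, [-67.0, -39.0, 93.0]), (185, [-63.0, -39.0, 86.0]), (192, [-59.0, -39.0, 80.0])]
360 [(140, [-69.0, -45.0, 104.0]), (160, [-69.0, -40.0, 103.0]), (175, [-63.0, -39.0, 94.0]), (185, [-58.0, -40.0, 86.0]), (192, [-55.0, -39.0, 81.0])]
375 [(140, [-68.0, -42.0, 109.0]), (160, [-66.0, -39.0, 106.0]), (175, [-59.0, -39.0, 96.0]), (185, [-54.0, -39.0, 88.0]), (192, [-50.0, -39.0, 81.0])]
```

View pics/w3.png

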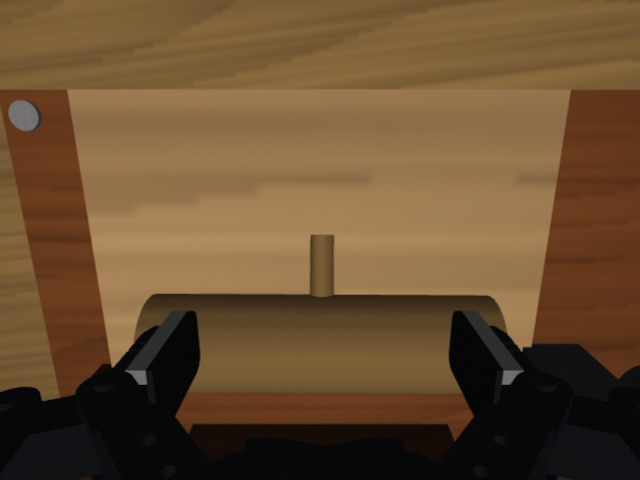

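Emit:
servo_tool(fingers=[0, 0, 255, 255, 255, 255, 255, 255, 255, 255], slide=[[0, -0.1, 0], [0, -0.19, 0], [0, -0.19, 0], [0, -0.19, 0], [0, -0.19, 0], [0, -0.19, 0], [0, -0.19, 0], [0, -0.19, 0], [0, -0.19, 0], [0, -0.19, 0]], dr=[[0, 0, 0], [0, 0, 0], [0, 0, 0], [0, 0, 0], [0, 0, 0], [0, 0, 0], [0, 0, 0], [0, 0, 0], [0, 0, 0], [0, 0, 0]])

```text
clock: 4.32
tool_pos: [481.7, -57.7, 22.4]
tool_rot: [0.746, 0.666, -0.0, -0.0]
force: [0.4, -0.5, 0.2]
grip_width: -0.0
```

Run:
```python
from h import *
s=snap('side','s4');w=snap('wrist','w4');st=telemetry.state();print(st['tool_pos'],w2c(st['tool_pos']),st['grip_width'])
im=s['color'][180:330,250:420,::-1];a=cv2.resize(im,None,fx=3,fy=3,interpolation=cv2.INTER_CUBIC)
b=cv2.resize(w['color'][:,:,::-1],(400,300));c=np.zeros((450,910,3),np.uint8);c[:,:510]=a;c[:300,510:]=b;cv2.imwrite('pics/c4.png',cv2.resize(c,(800,396)))
x,y=w2c(st['tool_pos'])
for z in (22,35,50,60,70): print(z,proj(s,c2w(x,y,z)))
```

```text
[481.63150341 -57.69332885  22.46166572] [-117.2942783     1.70786026] 0.12743118340351797
22 [312.29441194 275.59945856]
35 [312.3467764  271.69713144]
50 [312.40799112 267.13526183]
60 [312.44928214 264.05815517]
70 [312.49096449 260.95188448]
```

View pics/c4.png

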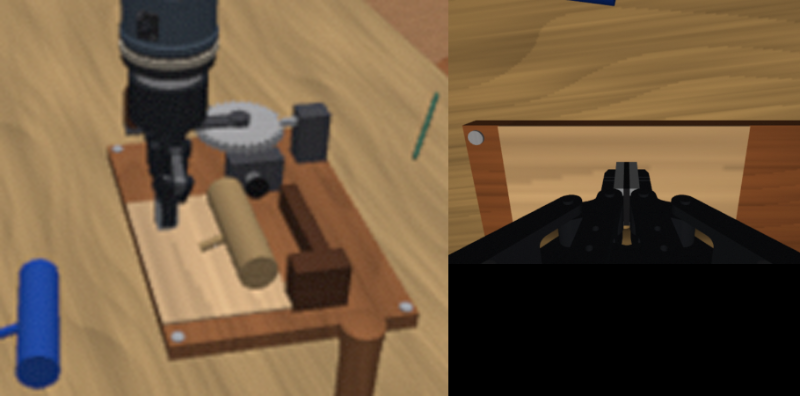

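Run:
```python
from h import *
s=dict(np.load('pics/s4.npz'))
im=s['color'][235:285,285:345,::-1];cv2.imwrite('pics/s4d.png',cv2.resize(im,None,fx=12,fy=12,interpolation=cv2.INTER_NEAREST))
for v in range(254,274,1):
  print(v,[(u,np.r_[w2c(p),p[2]].round(0).tolist()) for u in (309,313,316) for p in [depthpt(s,u,v)]])
```

```text
254 [(309, [-129.0, -11.0, 102.0]), (313, [-127.0, -48.0, 127.0]), (316, [-119.0, -48.0, 126.0])]
255 [(309, [-130.0, -13.0, 100.0]), (313, [-126.0, -43.0, 120.0]), (316, [-118.0, -40.0, 117.0])]
256 [(309, [-129.0, -7.0, 93.0]), (313, [-314.0, -912.0, 732.0]), (316, [-115.0, -30.0, 107.0])]
257 [(309, [-128.0, -5.0, 88.0]), (313, [-123.0, -31.0, 105.0]), (316, [-114.0, -26.0, 101.0])]
258 [(309, [-128.0, -3.0, 84.0]), (313, [-117.0, -4.0, 84.0]), (316, [-110.0, -9.0, 86.0])]
259 [(309, [-128.0, -3.0, 81.0]), (313, [-118.0, -10.0, 84.0]), (316, [-111.0, -12.0, 85.0])]
260 [(309, [-128.0, -6.0, 80.0]), (313, [-119.0, -12.0, 83.0]), (316, [-111.0, -10.0, 80.0])]
261 [(309, [-128.0, -4.0, 75.0]), (313, [-119.0, -12.0, 80.0]), (316, [-111.0, -14.0, 80.0])]
262 [(309, [-128.0, -4.0, 72.0]), (313, [-119.0, -13.0, 77.0]), (316, [-111.0, -11.0, 74.0])]
263 [(309, [-128.0, -6.0, 70.0]), (313, [-118.0, -7.0, 70.0]), (316, [-111.0, -13.0, 73.0])]
264 [(309, [-128.0, -5.0, 66.0]), (313, [-118.0, -9.0, 68.0]), (316, [-111.0, -11.0, 68.0])]
265 [(309, [-128.0, -6.0, 64.0]), (313, [-118.0, -9.0, 65.0]), (316, [-110.0, -7.0, 62.0])]
266 [(309, [-128.0, -3.0, 59.0]), (313, [-117.0, -3.0, 57.0]), (316, [-109.0, -5.0, 58.0])]
267 [(309, [-117.0, 47.0, 18.0]), (313, [-108.0, 39.0, 23.0]), (316, [-99.0, 41.0, 20.0])]
268 [(309, [-118.0, 42.0, 19.0]), (313, [-108.0, 38.0, 20.0]), (316, [-99.0, 37.0, 19.0])]
269 [(309, [-119.0, 37.0, 19.0]), (313, [-109.0, 33.0, 20.0]), (316, [-100.0, 34.0, 18.0])]
270 [(309, [-121.0, 30.0, 21.0]), (313, [-110.0, 29.0, 20.0]), (316, [-101.0, 32.0, 16.0])]
271 [(309, [-121.0, 28.0, 19.0]), (313, [-111.0, 23.0, 21.0]), (316, [-103.0, 23.0, 20.0])]
272 [(309, [-123.0, 20.0, 22.0]), (313, [-112.0, 19.0, 20.0]), (316, [-103.0, 20.0, 19.0])]
273 [(309, [-123.0, 18.0, 19.0]), (313, [-112.0, 17.0, 19.0]), (316, [-105.0, 13.0, 20.0])]
```

View pics/s4d.png

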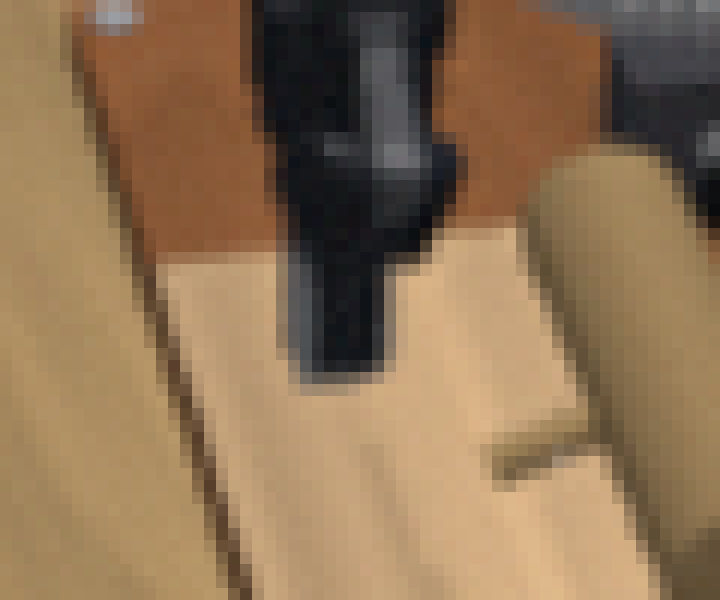

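Both cameras put the real fingertips about 34 mm higher than the reported TCP (shut tip at height ~57 with TCP z at 22.5, open tip at ~69). I'll plan with that offset: open tips at height ~34 means tool z of about -13.

Emit:
servo_tool(fingers=[0, 0, 0, 0, 0, 0, 0, 0, 0, 0], slide=[[0, 0, 0], [0, 0, 0], [0, 0, 0], [0, 0, 0], [0, 0, 0], [0, 0, 0.02], [0, 0, 0.05], [0, 0, 0.08], [0, 0, 0.11], [0, 0, 0.12]], dr=[[0, 0, 0], [0, 0, 0], [0, 0, 0], [0, 0, 0], [0, 0, 0], [0, 0, 0], [0, 0, 0], [0, 0, 0], [0, 0, 0], [0, 0, 0]])

```text
clock: 5.25
tool_pos: [480.4, -57.5, -15.4]
tool_rot: [0.746, 0.666, -0.001, -0.001]
force: [-1.4, -0.4, -0.2]
grip_width: 85.0
```

Run:
```python
from h import *
s=snap('side','s5');st=telemetry.state();print(st['tool_pos'],w2c(st['tool_pos']),st['grip_width'],st['force'])
im=s['color'][220:310,280:400,::-1];cv2.imwrite('pics/s5c.png',cv2.resize(im,None,fx=6,fy=6,interpolation=cv2.INTER_CUBIC))
for v in range(262,282,1):
  print(v,[(u,np.r_[w2c(p),p[2]].round(0).tolist()) for u in (317,320) for p in [depthpt(s,u,v)]])
```

```text
[480.35697191 -57.54460294 -15.29373347] [-118.57744679    1.71320507] 85.7073393686094 [-0.81909485 -0.18234817 -1.21663212]
262 [(317, [-120.0, -62.0, 112.0]), (320, [-114.0, -70.0, 116.0])]
263 [(317, [-121.0, -70.0, 114.0]), (320, [-114.0, -70.0, 113.0])]
264 [(317, [-122.0, -71.0, 112.0]), (320, [-114.0, -70.0, 110.0])]
265 [(317, [-121.0, -69.0, 108.0]), (320, [-114.0, -72.0, 109.0])]
266 [(317, [-121.0, -67.0, 103.0]), (320, [-113.0, -68.0, 103.0])]
267 [(317, [-121.0, -70.0, 102.0]), (320, [-111.0, -60.0, 94.0])]
268 [(317, [-96.0, 38.0, 18.0]), (320, [-111.0, -60.0, 91.0])]
269 [(317, [-118.0, -55.0, 85.0]), (320, [-112.0, -61.0, 89.0])]
270 [(317, [-118.0, -58.0, 84.0]), (320, [-112.0, -63.0, 87.0])]
271 [(317, [-121.0, -68.0, 89.0]), (320, [-113.0, -69.0, 88.0])]
272 [(317, [-121.0, -70.0, 87.0]), (320, [-114.0, -72.0, 88.0])]
273 [(317, [-122.0, -73.0, 87.0]), (320, [-113.0, -69.0, 82.0])]
274 [(317, [-121.0, -72.0, 83.0]), (320, [-114.0, -73.0, 82.0])]
275 [(317, [-121.0, -73.0, 80.0]), (320, [-108.0, -47.0, 59.0])]
276 [(317, [-116.0, -50.0, 59.0]), (320, [-108.0, -47.0, 55.0])]
277 [(317, [-117.0, -54.0, 59.0]), (320, [-97.0, -4.0, 19.0])]
278 [(317, [-116.0, -51.0, 54.0]), (320, [-99.0, -13.0, 22.0])]
279 [(317, [-117.0, -54.0, 53.0]), (320, [-99.0, -13.0, 19.0])]
280 [(317, [-118.0, -57.0, 52.0]), (320, [-100.0, -17.0, 19.0])]
281 [(317, [-117.0, -53.0, 46.0]), (320, [-101.0, -22.0, 20.0])]
```

View pics/s5c.png

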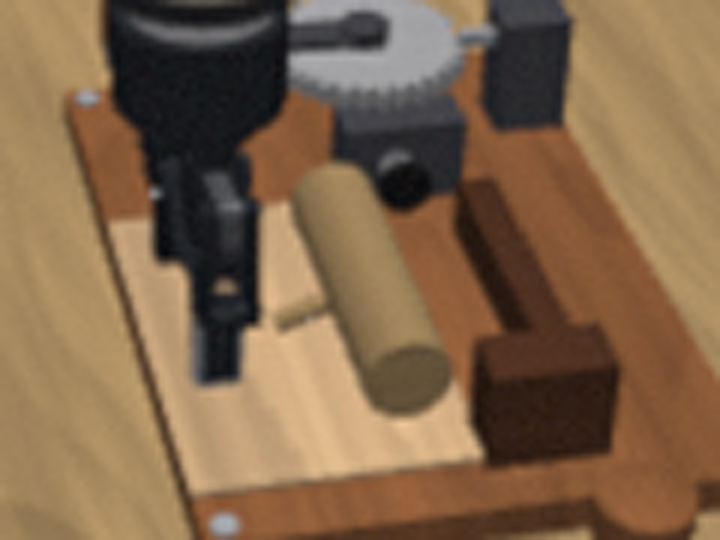

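Emit:
servo_tool(fingers=[0, 0, 0, 0, 0, 0, 0, 0, 0, 0], slide=[[0, 0.05, 0], [0, 0.1, 0], [0, 0.12, 0], [0, 0.13, 0], [0, 0.14, 0], [0, 0.15, 0], [0, 0.16, 0], [0, 0.17, 0], [0, 0.18, 0], [0, 0.19, 0]], dr=[[0, 0, 0], [0, 0, 0], [0, 0, 0], [0, 0, 0], [0, 0, 0], [0, 0, 0], [0, 0, 0], [0, 0, 0], [0, 0, 0], [0, 0, 0]])

```text
clock: 6.13
tool_pos: [538.4, -64.1, -13.4]
tool_rot: [0.746, 0.666, 0.0, 0.0]
force: [-0.8, 0.5, -0.3]
grip_width: 85.3
```

Run:
```python
from h import *
s=snap('side','s6');st=telemetry.state();print(st['tool_pos'],w2c(st['tool_pos']),st['grip_width'],st['force'])
im=s['color'][220:310,280:400,::-1];cv2.imwrite('pics/s6c.png',cv2.resize(im,None,fx=6,fy=6,interpolation=cv2.INTER_CUBIC))
```

```text
[538.96940089 -64.21038342 -13.39360793] [-59.58724328   1.64006495] 85.42630788118794 [-0.67190706  0.05107416  0.39000798]
```

View pics/s6c.png

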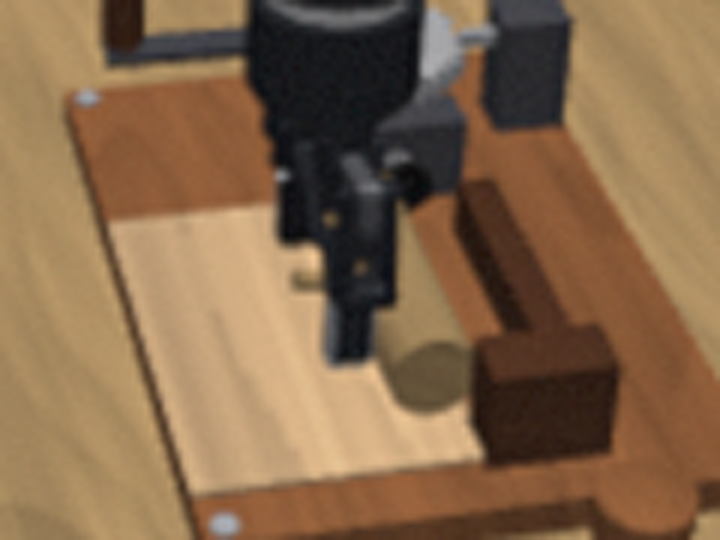

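The blank has moved forward and the peg tip has risen to crop (300,278), so it is rolling. I'll carry on at the same pace.

Emit:
servo_tool(fingers=[0, 0, 0, 0, 0, 0, 0, 0, 0, 0], slide=[[0, 0.01, 0], [0, 0.02, 0], [0, 0.03, 0], [0, 0.04, 0], [0, 0.05, 0], [0, 0.06, 0], [0, 0.07, 0], [0, 0.075, 0], [0, 0.075, 0], [0, 0.075, 0]], dr=[[0, 0, 0], [0, 0, 0], [0, 0, 0], [0, 0, 0], [0, 0, 0], [0, 0, 0], [0, 0, 0], [0, 0, 0], [0, 0, 0], [0, 0, 0]])

```text
clock: 7.02
tool_pos: [560.5, -66.7, -13.6]
tool_rot: [0.746, 0.666, -0.0, -0.0]
force: [0.5, 0.1, 0.1]
grip_width: 85.7
```

Run:
```python
from h import *
s=snap('side','s7');st=telemetry.state();print(st['tool_pos'],w2c(st['tool_pos']),st['grip_width'],st['force'])
im=s['color'][220:310,280:400,::-1];cv2.imwrite('pics/s7c.png',cv2.resize(im,None,fx=6,fy=6,interpolation=cv2.INTER_CUBIC))
print(proj(s,c2w(0,-69,38)),proj(s,c2w(0,1,83)))
```

```text
[560.45606841 -66.63560332 -13.53064877] [-37.96414221   1.63151885] 85.29479102170765 [ 0.02102286 -0.70837977  0.04591151]
[362.55226406 281.74934584] [355.94968024 252.27297759]
```

View pics/s7c.png

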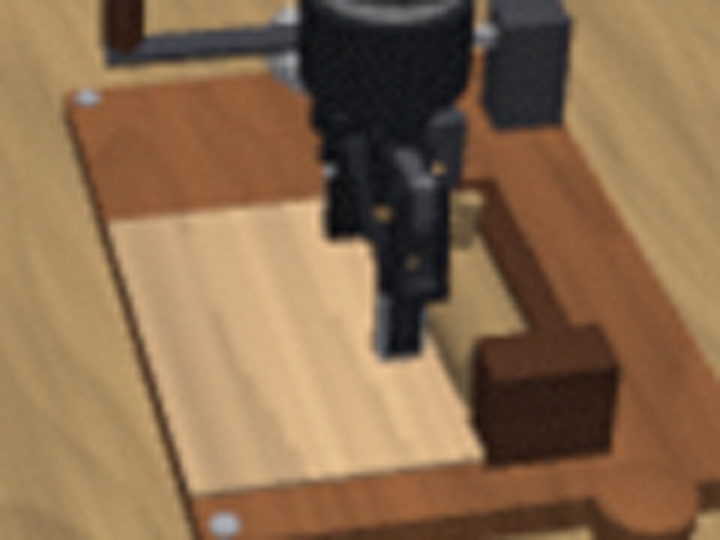

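The blank is in the trough: peg tip at crop (467,200), i.e. px (358,253), against (356,252) predicted for upright. Next I retreat, rise and move over the knob for a look.

Emit:
servo_tool(fingers=[0, 0, 0, 0, 0, 0, 0, 0, 0, 0], slide=[[0, -0.08, 0], [0, -0.18, 0], [0, -0.26, -0.06], [0, -0.3, -0.19], [0, -0.34, -0.32], [0, -0.37, -0.45], [0.1, -0.37, -0.54], [0.23, -0.37, -0.54], [0.36, -0.37, -0.54], [0.49, -0.37, -0.54]], dr=[[0, 0, 0], [0, 0, 0], [0, 0, 0], [0, 0, 0], [0, 0, 0], [0, 0, 0], [0, 0, 0], [0, 0, 0], [0, 0, 0], [0, 0, 0]])

```text
clock: 7.9
tool_pos: [467.0, 93.5, 149.4]
tool_rot: [0.746, 0.666, 0.001, 0.0]
force: [0.7, -0.2, -0.4]
grip_width: 85.4
```

Emit:
servo_tool(fingers=[0, 0, 0, 0, 0], slide=[[0, 0, 0], [0, 0, 0], [0, 0, 0], [0, 0, 0], [0, 0, 0]], dr=[[0, 0, 0.15], [0, 0, 0.3], [0, 0, 0.45], [0, 0, 0.6], [0, 0, 0.64]])

```text
clock: 8.32
tool_pos: [466.6, 92.0, 148.5]
tool_rot: [0.89, 0.456, -0.0, -0.0]
force: [-0.7, -0.9, 0.2]
grip_width: 85.7
```

Run:
```python
from h import *
t=snap('top','t8');s=snap('side','s8');w=snap('wrist','w8');st=telemetry.state();print(st['clock'],st['tool_pos'],w2c(st['tool_pos']),st['tool_rot'])
a=cv2.resize(s['color'][220:310,280:400,::-1],(400,300),interpolation=cv2.INTER_CUBIC);b=cv2.resize(t['color'][165:285,245:405,::-1],(400,300),interpolation=cv2.INTER_CUBIC)
cv2.imwrite('pics/c8.png',np.hstack([a,b]))
print(proj(t,c2w(0,1,83)))
```

```text
8.4667 [466.65620818  91.91045125 148.52177264] [-148.89636154  148.70057717] [ 8.87778718e-01  4.60270514e-01 -2.62214956e-05 -8.22145752e-06]
[340.47025515 216.46221872]
```

View pics/c8.png

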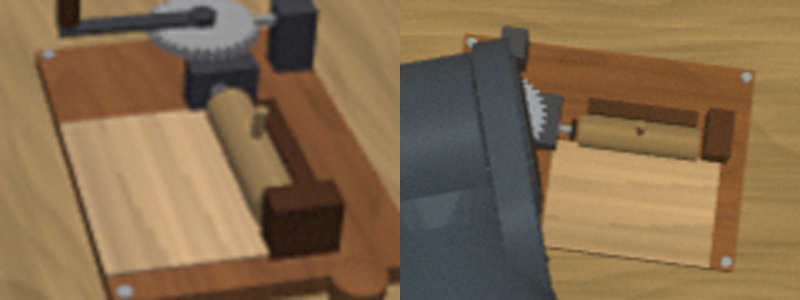

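View pics/w8.png

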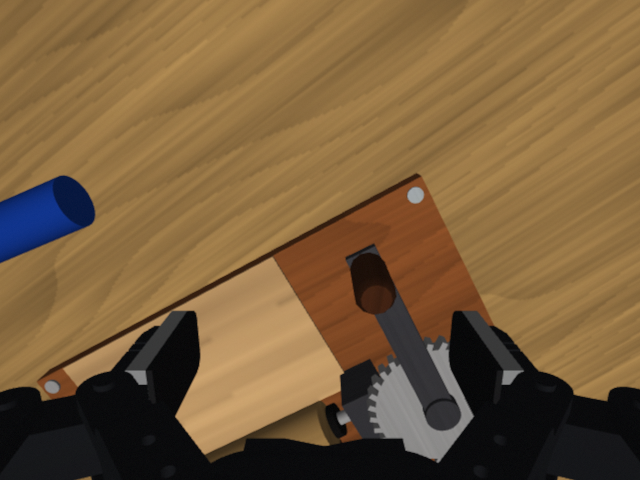

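The peg is upright: in the top view it is at px (341,217), against (340.5,216.5) predicted. In the wrist view the knob's top is centred at (378,299) and the pivot cap at (443,413).

Run:
```python
from h import *
w=dict(np.load('pics/w8.npz'));st=telemetry.state()
k=onplane(w,378,299,129);pv=onplane(w,443,413,82);print(k,w2c(k),pv,w2c(pv),'dist',np.linalg.norm((k-pv)[:2]))
print('screw',w2c(onplane(w,415,195,18)), w2c(onplane(w,52,387,18)),depthpt(w,378,299))
# tip midpoint from wrist: left/right pad inner edges
for u in (185,465): p=depthpt(w,u,316);print(p,w2c(p))
# lever bar centreline foot: far end of bar (361,254) 
print('barend',w2c(onplane(w,361,253,79)))
```

```text
[498.02333632 105.54100455 129.        ] [-119.24919477  165.75150717] [614.97022063  88.57285532  82.        ] [ -1.13857286 161.96035552] dist 118.17145103386572
screw [-129.16287773  216.37293179] [-129.02427719 -121.1979065 ] [497.62892887 105.67036522 129.88560083]
[433.72785954  64.35115683 205.90143791] [-178.53820749  117.63368448]
[484.63437903 135.82206288 205.40368494] [-135.93865679  194.34641105]
barend [-128.6440561  165.6816571]
```

Emit:
servo_tool(fingers=[0, 0, 0, 0, 0, 0, 0, 0], slide=[[0.05, 0.03, 0], [0.097, 0.06, 0], [0.097, 0.06, 0.1], [0.097, 0.06, 0.2], [0.097, 0.06, 0.27], [0.097, 0.06, 0.31], [0.097, 0.06, 0.328], [0.097, 0.06, 0.328]], dr=[[0, 0, 0], [0, 0, 0], [0, 0, 0], [0, 0, 0], [0, 0, 0], [0, 0, 0], [0, 0, 0], [0, 0, 0]])

```text
clock: 9.13
tool_pos: [497.6, 105.1, 49.2]
tool_rot: [0.888, 0.46, -0.001, -0.0]
force: [-0.1, 0.7, 0.1]
grip_width: 85.6
```

Run:
```python
from h import *
s=snap('side','s9');w=snap('wrist','w9');st=telemetry.state();print(st['clock'],st['tool_pos'],st['force'])
a=cv2.resize(s['color'][180:300,260:420,::-1],(400,300),interpolation=cv2.INTER_CUBIC);b=cv2.resize(w['color'][:,:,::-1],(400,300))
cv2.imwrite('pics/c9.png',np.hstack([a,b]))
```

```text
9.2333 [498.76715976 105.34773891  50.89668233] [0.09443056 0.343195   0.38691584]
```

View pics/c9.png

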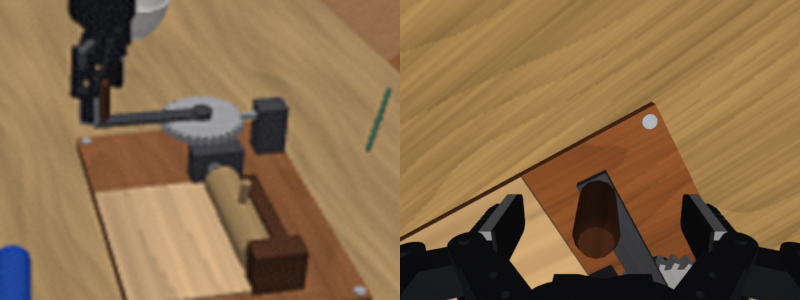

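Emit:
servo_tool(fingers=[100, 160, 200, 255, 255, 255, 255, 255], slide=[[0, 0, 0], [0, 0, 0], [0, 0, 0], [0, 0, 0], [0, 0, 0], [0, 0, 0], [0, 0, 0], [0, 0, 0]], dr=[[0, 0, 0], [0, 0, 0], [0, 0, 0], [0, 0, 0], [0, 0, 0], [0, 0, 0], [0, 0, 0], [0, 0, 0]])

```text
clock: 9.9
tool_pos: [498.4, 105.3, 50.3]
tool_rot: [0.888, 0.46, 0.0, -0.0]
force: [-2.2, -1.1, 5.5]
grip_width: 20.7
```

Run:
```python
from h import *
s=snap('side','s10');w=snap('wrist','w10');st=telemetry.state();print(st['clock'],st['tool_pos'],st['force'],st['torque'],st['grip_width'])
a=cv2.resize(s['color'][190:265,270:370,::-1],(400,300),interpolation=cv2.INTER_CUBIC);b=cv2.resize(w['color'][:,:,::-1],(400,300))
cv2.imwrite('pics/c10.png',np.hstack([a,b]))
```

```text
10.0 [498.36160167 105.33765281  50.26948666] [-2.51639204 -0.60904248  6.16297219] [-0.06432123  0.45099738 -0.0203054 ] 20.91839217832229
```

View pics/c10.png

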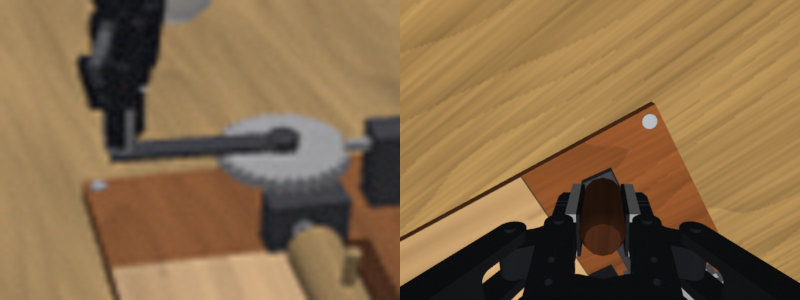

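Run:
```python
import numpy as np
b=.502;t0=.031
p=lambda t:120*np.array([-np.cos(t),np.sin(t)])
for t in np.arange(.05,1.11,.05):
    d=p(t)-p(t0); print(round(t,2),((d@[np.sin(b),np.cos(b)])/300).round(4),((d@[np.cos(b),-np.sin(b)])/300).round(4))
```

```text
0.05 0.0068 -0.0034
0.1 0.025 -0.0117
0.15 0.0436 -0.019
0.2 0.0625 -0.0255
0.25 0.0818 -0.0309
0.3 0.1013 -0.0354
0.35 0.1209 -0.0389
0.4 0.1408 -0.0415
0.45 0.1607 -0.043
0.5 0.1807 -0.0436
0.55 0.2007 -0.0431
0.6 0.2206 -0.0416
0.65 0.2405 -0.0392
0.7 0.2602 -0.0357
0.75 0.2797 -0.0313
0.8 0.299 -0.0259
0.85 0.3179 -0.0196
0.9 0.3365 -0.0123
0.95 0.3548 -0.0041
1.0 0.3726 0.005
1.05 0.3899 0.015
1.1 0.4067 0.0259
```

Emit:
servo_tool(fingers=[255, 255, 255, 255, 255, 255, 255, 255, 255], slide=[[0.007, -0.003, 0], [0.025, -0.012, 0], [0.044, -0.019, 0], [0.062, -0.025, 0], [0.082, -0.031, 0], [0.101, -0.035, 0], [0.121, -0.039, 0], [0.141, -0.041, 0], [0.141, -0.041, 0]], dr=[[0, 0, 0], [0, 0, 0], [0, 0, 0], [0, 0, 0], [0, 0, 0], [0, 0, 0], [0, 0, 0], [0, 0, 0], [0, 0, 0]])

```text
clock: 10.75
tool_pos: [513.2, 146.0, 50.2]
tool_rot: [0.888, 0.459, -0.0, 0.001]
force: [1.4, -8.6, 6.4]
grip_width: 20.5
```

Run:
```python
from h import *
s=snap('side','s11');w=snap('wrist','w11');st=telemetry.state();print(st['clock'],st['tool_pos'],st['force'],st['torque'],st['grip_width'])
a=cv2.resize(s['color'][190:280,270:390,::-1],(400,300),interpolation=cv2.INTER_CUBIC);b=cv2.resize(w['color'][:,:,::-1],(400,300))
cv2.imwrite('pics/c11.png',np.hstack([a,b]))
P=np.array([616.5,88]);d=RR.T@(st['tool_pos'][:2]-P);print(np.hypot(*d),np.arctan2(d[1],-d[0]))
```

```text
10.85 [513.24479835 146.11334873  50.22943845] [ 1.31039984 -8.93707547  5.94539758] [-1.72399698 -0.22818295 -0.01430979] 20.465544691314356
118.48543356587986 0.40062704201859195
```

View pics/c11.png

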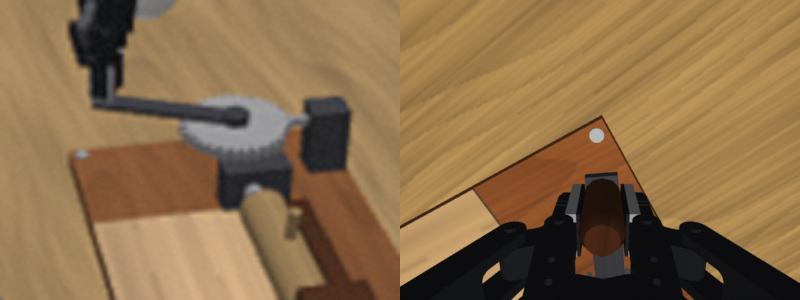

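Emit:
servo_tool(fingers=[255, 255, 255, 255, 255, 255, 255, 255, 255], slide=[[0.02, -0.002, 0], [0.04, -0.002, 0], [0.06, -0.002, 0], [0.08, 0, 0], [0.1, 0.002, 0], [0.119, 0.006, 0], [0.139, 0.01, 0], [0.158, 0.015, 0], [0.158, 0.015, 0]], dr=[[0, 0, 0], [0, 0, 0], [0, 0, 0], [0, 0, 0], [0, 0, 0], [0, 0, 0], [0, 0, 0], [0, 0, 0], [0, 0, 0]])

```text
clock: 11.6
tool_pos: [544.4, 181.1, 50.1]
tool_rot: [0.888, 0.459, -0.001, 0.002]
force: [0.3, -18.2, 7.6]
grip_width: 20.2
```

Run:
```python
from h import *
s=snap('side','s12');w=snap('wrist','w12');t=snap('top','t12');st=telemetry.state();print(st['clock'],st['tool_pos'],st['force'],st['torque'],st['grip_width'])
a=cv2.resize(s['color'][190:280,270:390,::-1],(400,300),interpolation=cv2.INTER_CUBIC);b=cv2.resize(t['color'][165:285,245:405,::-1],(400,300),interpolation=cv2.INTER_CUBIC)
cv2.imwrite('pics/c12.png',np.hstack([a,b]))
P=np.array([616.5,88]);d=RR.T@(st['tool_pos'][:2]-P);print(np.hypot(*d),np.arctan2(d[1],-d[0]))
```

```text
11.75 [544.27798884 180.97401801  50.14236982] [  1.92403092 -16.62995406   5.87070594] [-3.44933092 -0.28953179  0.02843925] 20.407369321516708
117.72929508230752 0.798364059547743
```

View pics/c12.png

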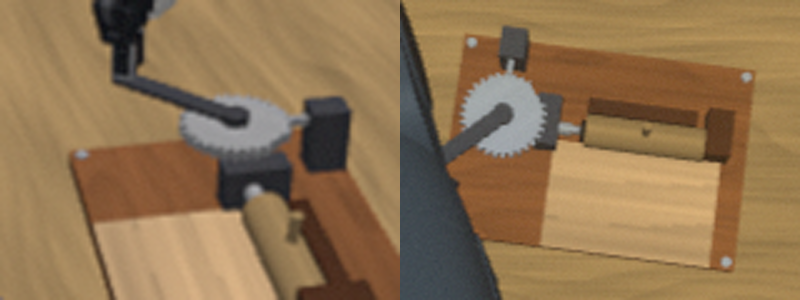

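View pics/w12.png

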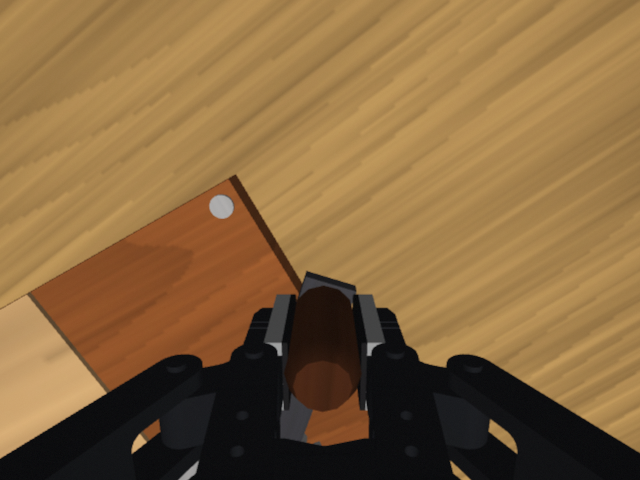

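Emit:
servo_tool(fingers=[255, 255, 255, 255, 255, 255, 255], slide=[[0.018, 0.007, 0], [0.036, 0.016, 0], [0.045, 0.02, 0], [0.054, 0.024, 0], [0.062, 0.028, 0], [0.066, 0.03, 0], [0.066, 0.03, 0]], dr=[[0, 0, 0], [0, 0, 0], [0, 0, 0], [0, 0, 0], [0, 0, 0], [0, 0, 0], [0, 0, 0]])

```text
clock: 12.33
tool_pos: [562.6, 192.3, 50.1]
tool_rot: [0.888, 0.459, -0.001, 0.002]
force: [-1.2, -14.5, 8.4]
grip_width: 20.7
```

Run:
```python
from h import *
s=snap('side','s13');w=snap('wrist','w13');t=snap('top','t13');st=telemetry.state();print(st['clock'],st['tool_pos'],st['force'],st['joint_vel'].round(4),st['grip_width'])
b=cv2.resize(t['color'][175:255,240:346,::-1],None,fx=7.5,fy=7.5,interpolation=cv2.INTER_CUBIC)
cv2.imwrite('pics/c13.png',b)
cv2.imwrite('pics/c13s.png',cv2.resize(s['color'][190:290,270:400,::-1],None,fx=6,fy=6,interpolation=cv2.INTER_CUBIC))
P=np.array([616.5,88]);d=RR.T@(st['tool_pos'][:2]-P);print(np.hypot(*d),np.arctan2(d[1],-d[0]))
```

```text
12.4833 [562.69608039 192.33187065  50.12649018] [ -1.08502768 -13.42197688   6.81222803] [ 0.0013  0.0006 -0.0037 -0.0022  0.0014 -0.0016] 20.74828710421708
117.38824897776153 0.9826679479726466
```

View pics/c13.png

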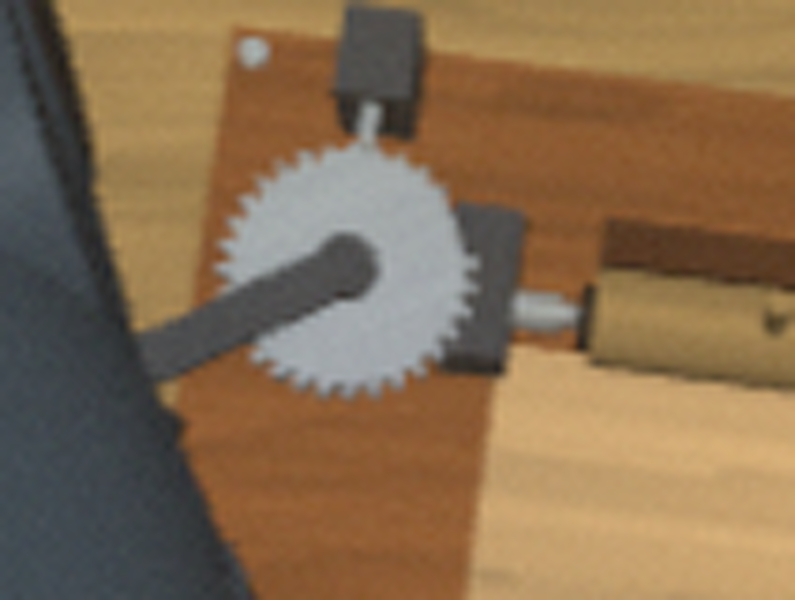

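View pics/c13s.png

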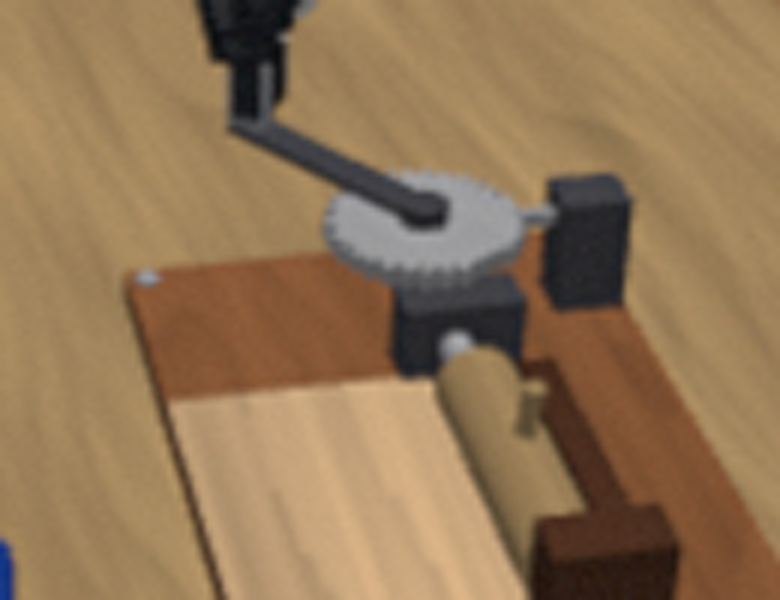

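Run:
```python
from h import *
t=dict(np.load('pics/t13.npz'))
im=t['color'][175:255,240:346]; hsv=cv2.cvtColor(im,cv2.COLOR_RGB2HSV)
print('blank left end/peg')
f=lambda c:(240+c[0]/7.5-.43,175+c[1]/7.5-.43)
a=onplane(t,*f((350,265)),82)
for e in [(150,357),(150,353),(150,361),(200,332)]:
    d=w2c(onplane(t,*f(e),78))-w2c(a);print(e,d,np.arctan2(d[1],-d[0]))
# bar mask centreline
g=cv2.cvtColor(t['color'],cv2.COLOR_RGB2GRAY)
pts=[]
for u in range(262,282):
    col=t['color'][200:230,u].astype(int); dark=[v+200 for v in range(30) if col[v].max()<105 and col[v].max()-col[v].min()<25]
    if dark: pts.append((u,np.mean(dark),len(dark)))
print(pts)
P=np.array([w2c(onplane(t,u,v,78)) for u,v,n in pts if 2<=n<=5])
if len(P)>3:
    vx,vy,_,_=cv2.fitLine(P.astype(np.float32),cv2.DIST_HUBER,0,.01,.01).ravel();print(np.arctan(-vy/vx))
pk=onplane(t,*f((777,318)),83);print('peg',w2c(pk))
```

```text
blank left end/peg
(150, 357) [-44.39082429  70.9525508 ] 1.0117362059993211
(150, 353) [-42.85677004  71.18055589] 1.0288448901844485
(150, 361) [-45.92430359  70.72463117] 0.994885500586038
(200, 332) [-32.35081915  53.47614697] 1.0267392627091652
[(262, np.float64(221.5), 8), (263, np.float64(221.0), 7), (264, np.float64(220.5), 8), (265, np.float64(220.0), 7), (266, np.float64(219.5), 8), (267, np.float64(219.0), 7), (268, np.float64(218.5), 8), (269, np.float64(218.0), 7), (270, np.float64(217.5), 8), (271, np.float64(217.0), 7), (272, np.float64(216.5), 8), (273, np.float64(216.5), 8), (274, np.float64(215.5), 8), (275, np.float64(215.0), 7), (276, np.float64(215.0), 7), (277, np.float64(215.375), 8), (278, np.float64(214.0), 7), (279, np.float64(213.5), 8), (280, np.float64(213.0), 7), (281, np.float64(212.5), 8)]
peg [-0.4793819  -6.80828873]
```

Run:
```python
from h import *
st=telemetry.state();print(st['clock'],st['grip_width'],st['force']);print(order.close_job())
```

```text
12.4833 20.74828710421708 [ -1.08502768 -13.42197688   6.81222803]
the job is handed in; nothing more can be done
None
```

I rolled the plain wooden blank into the trough, advanced the lever four clicks, and handed the job in at 12.5 s with the fingers still closed on the knob. No verdict was reported.

**Last checks**
- **Blank and peg:** seen from above, the peg tip is at cradle x ≈ -0.5 mm. That puts the peg nearly straight up and the blank in the trough.
- **Lever:** three estimates gave 0.98 rad (tool pose), about 1.0 rad (bar's edge line) and 1.01 rad (bar's centre line). All are past the fourth click and short of the fifth.
- **Pad:** the peg tip's cradle y of about -6.8 mm shows the blank pushed up against the headstock. From the lever angle I work out a pad force of about 4.5 N; I had no direct reading of it.
- **Grip:** the fingers are closed to 20.7 mm on the 22 mm knob. The arm was at rest, with about 15 N on the wrist.

**What disagreed or failed**
- **Fingertip height:** both cameras showed the real fingertips about 34 mm higher than the reported TCP. My first push therefore passed over the blank without touching it; I corrected for the offset and pushed again.
- **Lever radius:** the tool pose and my pivot estimate put the knob at 117–118 mm from the pivot, not 120 mm. This is within calibration error.

The moves kept clear of the mallet, tub and offcut, but I did not measure their positions again at the end.

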